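# Swap the cell at the charger's contacts

## Robot

A 6-joint arm with a two-finger parallel gripper is mounted at the origin on a cart in front of the work surface, level with it; the furniture and walls round the work are solid. World frame = base frame: x ahead of the robot, y to its left, z up, the work surface at z = 0. Lengths are in m, angles in rad, forces in N, time in s.
With the tool pointing down it reaches from about 0.25 to 0.725 m from the base axis. Payload 4 kg.
Tool frame: the origin (TCP) lies at the very end of the fingers, on their centre line; the grasp point (between the pads) lies 19 mm behind it; z points along the fingers, y is the line along which they close (so a half turn about z gives the same grasp; the last joint's range is limited). The gripper opens to 85 mm and grips with 20 to 120 N. Pads are 22 mm wide; open, the fingers measure 114 mm over their backs; the gripper's body (76 mm by 85 mm) begins 54 mm behind the grasp point. The pads swing forward as they close: fully open they stand 13 mm farther back than shut.
Start: joints at [0, 0.241, 0.005, 1.335, 0, 1.571], TCP at [0.5, -0, 0.231] pointing down, gripper open.
Joint ranges: [-2.72, 2.72], [-1.05, 1.87], [-1.09, 1.28], [-1.99, 2.15], [-1.42, 1.44], [-3.14, 3.14]. Speed limits (rad/s): [2.79, 2.79, 3.14, 3.14, 3.14, 3.14].

## Interface

Orientations are given as a unit quaternion [x, y, z, w].
In Python, from plant import observe, grab_frame, hand_in, masks_of gives the robot as it stands.
- The arm moves only by the tool carry_out, never from a script. Its argument "motion" is a list of rows, each a list of 3 entries, a list of its own where there are three numbers: the shift along the tool's x, y, z in m, then the turn about the tool's z in rad, then the closure, from 0 (fully open) to 1 (shut). In form: [[[tx, ty, tz], twist, fingers], ...]. A call has 1 to 10 rows; each row is the pose to reach, as a shift and turn from the pose commanded when the call began, along the tool's axes at that moment; what a row does not reach only later rows make up. A row lasts 1/10 s, in which the tool goes at most 50 mm and 8.59 degrees, less where a joint would pass 70% of its speed; a pose out of reach is approached as far as the arm can. A call with a gripper value outside its range is refused whole. The fingers move at their own pace and stop on an object; the grip force is fixed at half the most. Time passes only in rows, so rows that repeat a pose let the fingers close. It gives the time, the measured TCP pose, the force, the opening and the grip force at its end, in the units of the state.
- observe(): the state, without advancing time (a new reading comes with each control period).
- grab_frame(name): name is "scene" or "side" or "wrist"; returns a dict with "image" (384x512x3 uint8, red, green, blue), "K" (3x3 intrinsics, pixels), "xyz" and "attitude" of the camera in the world. Camera axes: x right, y up, looking along -z (the intrinsics and any distortion apply to the point x, -y, -z); pixel columns grow to the right and rows downward; lengths in m; the calibration is good to about 2 mm. A picture is of the moment at which its call begins. There is no depth.
- hand_in(): hands the job in; it is judged then, once.
Trained networks look in a picture, given as the dict that the camera call returned (one of the last four; its "shot" number tells which), for a name from the list of things; names that differ only in an ending like _2 or _b are one class to them, and where a whole thing is asked for, a point or a joint stands for the part that bears it (a point fixed in the world has none). Each returns a list of dicts, best first, with "p" (0 to 1); they miss things now and then, are a little off and sometimes report something else, mostly with a low value. They report only what shows in the picture. A call takes as long as a camera call. They do not tell look-alikes from the thing itself.
- masks_of(picture, query): "mask" (384x512 bool, what is visible of it) and "bbox" ([left, top, right, bottom] in pixels, round what is visible of it).
The state is a dict: "time": time; "joint_pos": joint angles; "qd": joint speeds; "joint_efforts": joint torques, N m; "tool_pos": TCP position; "tool_rot": TCP orientation; "wrist_force": force on the tool from outside, world axes, zero at the start; "moment": the same for the moment, N m; "finger_gap": opening from 0.0 (shut) to 1.0 (fully open); "finger_force": force on a finger pad.
Only numpy, scipy, OpenCV 4.12 (cv2) and the standard library are available. Lean on these libraries where they do the work, as an engineer would, in place of code of your own. Each camera call takes 0.05 s, during which the arm holds its last target. There are 200 camera calls.

## Task

The battery at the contact end of the charging dock is worn out: pick it out and drop it into the teal cup where used batteries are collected, then let go. Then lift the dock's black carrier by its handle, clear of the dock and with the other battery still lying in its pocket, turn it half way round and seat it fully back down in the dock, so that the waiting battery now lies at the contacts. Leave the cup standing upright, leave the mug, tape, clothes peg and tin where they are, and let go.

Things in the scene. Friction and masses are not known exactly. Their poses are not given: they have to be found in the camera images.
- dock: fixed low grey charging dock, 182 x 88 mm. Origin: on the table, under the centre of its open-topped cavity, 126 (x) x 72 (y) mm at its floor, which is 8 mm above the table; above 12 mm the walls flare 5 mm outward to the rim, 20 mm high, to guide the carrier in. Its +x end is the contact end: brass blades on the rim, then a raised contact head (x = 76 to 112 mm, full width, 45 mm high). z up.
- dock_seat (a point): centre of the cavity floor of the dock, 8 mm above the table: the carrier's origin lies here when it is seated; axes as the dock's
- carrier: loose black carrier, 0.15 kg, in the cavity with 3 mm play all round: 120 (x) x 66 (y) mm, deck 12 mm high, lowest 3.5 mm stepped in 3 mm. Origin: centre of underside, z up. Mid handle plate 12 (x) x 40 (y) mm, 12 to 54 mm high, grippable either way. Pockets 19 (x) x 55 (y) mm, 6 deep, at x = +-38 mm. +x points to the dock's contact end (dock +x) at the start; at the end -x must.
- handle_top (a point): top centre of the carrier's handle plate, 54 mm above the carrier's origin
- pocket_a (a point): floor centre of the carrier's +x pocket, where the worn-out battery lies at the start (at the contact end)
- pocket_b (a point): floor centre of the carrier's -x pocket, where the waiting battery lies and must stay
- spent_cell: worn-out red and white battery, 50 mm long (y), 15 mm across, 23 g, lying in the pocket beside the contact head. Origin: centre of its underside, 14 mm above the table; its top, at 29 mm, is 9 mm proud of the carrier's deck and dock rim. 25 mm are free on either side for fingers closing across its 15 mm (handle plate, contact head).
- spent_cell_mid (a point): middle of the worn-out battery, 7.5 mm above its origin
- waiting_cell: identical battery in the other pocket, away from the contact head; same size and origin
- cup: loose teal plastic beaker for used batteries, round, 0.12 kg, 58 mm high, 80 mm across the top outside, about 70 mm inside at the mouth, narrower below (about 55 mm). Origin: centre of its underside, z up.
- cup_mouth (a point): centre of the cup's mouth, 58 mm above its origin
- mug: bystander: white mug with a dark band and a handle, 92 x 123 x 95 mm high, not for batteries; origin at the centre of its underside
- tape: bystander: roll of tape lying flat, 104 mm across, 25 mm high; origin at the centre of its underside
- peg: bystander: wooden clothes peg, 72 mm long along its y, 15 mm wide, 12 mm high; origin at the centre of its underside
- tin: bystander: flat round tin, 85 mm across, 37 mm high; origin at the centre of its underside
Mind the look-alikes: they are no part of the job. What is shaped like the spent_cell but orange or purple is not meant.

How it is judged:
On the way, in this order (a step that is already met when the one before it is completed fails the run):
1. the worn-out battery lies in the upright cup, released, while the carrier is still in the dock (horizontal distance between spent_cell_mid and cup below 0.036 m and z of spent_cell_mid in the frame of cup between 0.003 and 0.052 m and angle between cup's own z axis and vertical below 0.15 rad and contact force between spent_cell and the fingers below 0.05 N and z of carrier in the frame of dock_seat below 0.006 m), for 0.2 s.
2. the carrier is lifted clear of the dock with the waiting battery in its pocket (z of carrier in the frame of dock_seat above 0.018 m and distance between waiting_cell and pocket_b below 0.01 m), for 0.2 s.
At the end, for the whole second after the job is handed in: Worn-out battery inside the upright cup (middle within 36 mm of its axis, below the rim). Carrier seated in the dock (3 mm in height, 8 mm sideways, level), half a turn from its start, the waiting battery still in its pocket (10 mm) and now at the contact end. All at rest (horizontal distance between spent_cell_mid and cup below 0.036 m and z of spent_cell_mid in the frame of cup between 0.003 and 0.052 m and angle between cup's own z axis and vertical below 0.15 rad and distance between waiting_cell and pocket_b below 0.01 m and z of carrier in the frame of dock_seat between -0.003 and 0.003 m and horizontal distance between carrier and dock_seat below 0.008 m and angle between carrier's own z axis and vertical below 0.05 rad and x of pocket_b in the frame of dock_seat above 0.028 m and linear speed of each of carrier, spent_cell, cup below 0.02 m/s); the robot touches nothing.
It fails at once if the mug is pushed more than 3 cm from its place or tipped over (distance of mug from where it was at the start of the episode above 0.03 m or angle between mug's own z axis and vertical above 0.5 rad).
It fails at once if the tape is pushed more than 3 cm from its place or tipped over (distance of tape from where it was at the start of the episode above 0.03 m or angle between tape's own z axis and vertical above 0.5 rad).
It fails at once if the peg is pushed more than 3 cm from its place or tipped over (distance of peg from where it was at the start of the episode above 0.03 m or angle between peg's own z axis and vertical above 0.5 rad).
It fails at once if the tin is pushed more than 3 cm from its place or tipped over (distance of tin from where it was at the start of the episode above 0.03 m or angle between tin's own z axis and vertical above 0.5 rad).
It fails at once if the cup is tipped over (angle between cup's own z axis and vertical above 0.8 rad).
It also fails if it takes over 64 s, if anything falls off the work surface, if the arm or the gripper's body presses on something with over 40 N, if the wrist force passes 120 N, or if a joint passes its speed limit or range.

## Working session

There is one attempt and no reset: what is moved stays moved. The work goes in short steps, Python scripts to look and compute and a tool call to move; the robot and the scene stay as the last step left them, time stands still between calls to the robot, and variables do not carry over. Pictures are saved under pics/ and viewed, at most 10 in all, crops included, and the job is handed in when it is done.

Besides the shell and the picture viewer there is one more tool, called after "Call:" by a JSON object that holds its "api" and its "payload". carry_out: Moves the arm, as the interface text tells. Its arguments: {"type":"object","properties":{"motion":{"type":"array"}},"required":["motion"]}

```bash
mkdir -p pics; ls; cat > h.py <<'E'
import numpy as np, cv2
from scipy.spatial.transform import Rotation as R
from plant import observe, grab_frame, hand_in, masks_of
def save(f,name): cv2.imwrite('pics/'+name+'.png',f['image'][:,:,::-1])
def cam(f):
    a=np.array(f['attitude'],float)
    Rm=R.from_quat(a).as_matrix() if a.size==4 else a.reshape(3,3)
    return np.array(f['K']),np.array(f['xyz']),Rm
def pix2z(f,uv,z):
    "pixel(s) -> world points on plane height z"
    K,c,Rm=cam(f); uv=np.atleast_2d(uv).astype(float)
    d=np.c_[uv,np.ones(len(uv))]@np.linalg.inv(K).T*[1,-1,-1]@Rm.T
    return c+d*((z-c[2])/d[:,2])[:,None]
def proj(f,p):
    K,c,Rm=cam(f); q=(np.atleast_2d(p)-c)@Rm*[1,-1,-1]; q=q@K.T
    return q[:,:2]/q[:,2:]
E
python3 - <<'E'
from h import *
print(observe())
for n in ('scene','side','wrist'):
    f=grab_frame(n); save(f,n+'0'); print(n,{k:(v if k!='image' else 0) for k,v in f.items()})
    for q in ('dock','carrier','handle_top','spent_cell','cup','mug','tape','peg','tin'):
        print(q,[(round(m['p'],2),[int(x) for x in m['bbox']]) for m in masks_of(f,q)][:4])
E
```

```text
pics
{'time': 0.0, 'joint_pos': array([-1.00599081e-05,  2.41433852e-01,  3.73664458e-03,  1.33517363e+00,
        1.62448262e-05,  1.57078469e+00]), 'qd': array([ 0.00176061, -0.0015224 ,  0.00152249, -0.00080907,  0.00071259,
       -0.00064957]), 'joint_efforts': array([ 5.50268451e-04, -3.72315860e+01,  2.52406776e+01,  1.67737965e-02,
        2.29149265e-05,  1.14679995e-05]), 'tool_pos': array([ 4.99384095e-01, -9.34533231e-08,  2.30407250e-01]), 'tool_rot': array([ 0.70710585,  0.70710695, -0.0007277 , -0.0007392 ]), 'wrist_force': array([0.48696807, 0.20930179, 0.21319863]), 'moment': array([-0.01243012,  0.02928534,  0.02871901]), 'finger_force': 0.0, 'finger_gap': 1.000980377515099}
scene {'image': 0, 'K': array([[370.55389381,   0.        , 253.61210742],
       [  0.        , 370.55389381, 193.84538534],
       [  0.        ,   0.        ,   1.        ]]), 'xyz': array([ 0.11979069, -0.60683115,  0.62531831]), 'attitude': array([ 0.42552476, -0.13117335, -0.25348802,  0.85875844]), 'shot': 1}
dock [(0.64, [223, 151, 259, 199])]
carrier [(0.7, [228, 167, 254, 192]), (0.38,
[... 1188 characters left out ...]
7,   0.        , 256.8223592 ],
       [  0.        , 314.92525117, 194.05483284],
       [  0.        ,   0.        ,   1.        ]]), 'xyz': array([0.49944634, 0.07041398, 0.37376601]), 'attitude': array([-1.40088359e-01, -1.46400705e-04,  4.96590213e-04,  9.90138871e-01]), 'shot': 3}
dock [(0.88, [252, 0, 403, 123]), (0.6, [284, 59, 325, 92]), (0.46, [96, 161, 192, 251])]
carrier []
handle_top [(0.71, [268, 2, 390, 108]), (0.6, [182, 289, 248, 350])]
spent_cell [(0.83, [330, 2, 374, 26]), (0.58, [225, 158, 252, 198]), (0.3, [271, 3, 389, 107])]
cup []
mug [(0.55, [304, 303, 364, 357])]
tape [(0.61, [96, 163, 191, 249])]
peg [(0.94, [286, 211, 313, 261])]
tin [(0.74, [393, 157, 485, 229])]
```

```bash
python3 - <<'E'
import cv2,numpy as np
s,d,w=[cv2.imread(f'pics/{n}0.png') for n in('scene','side','wrist')]
a=cv2.resize(s[130:310,140:400],(400,277)); b=cv2.resize(d[140:310,150:370],(400,309)); 
w=cv2.resize(w,(400,300))
o=np.zeros((600,800,3),np.uint8); o[:277,:400]=a;o[:300,400:]=w;o[285:594,:400]=b
cv2.imwrite('pics/m0.png',o)
E
```

```text
(no output)
```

View pics/m0.png

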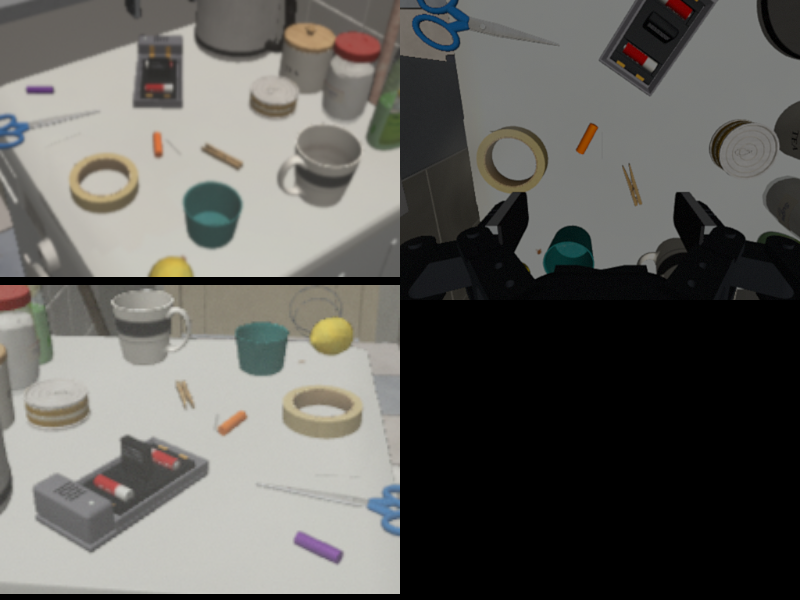

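```bash
python3 - <<'E'
from h import *
fs=grab_frame('scene');fd=grab_frame('side');fw=grab_frame('wrist')
def red(f,box):
    l,t,r,b=box; im=f['image'][t:b,l:r].astype(int)
    m=((im[...,0]>100)&(im[...,1]<70)&(im[...,2]<70)).astype(np.uint8)
    n,_,st,ce=cv2.connectedComponentsWithStats(m)
    return [(st[i,4],ce[i]+[l,t]) for i in range(1,n) if st[i,4]>5]
for f,box in((fd,(160,215,270,290)),(fw,(250,0,410,125)),(fs,(215,145,265,205))):
    for a,c in red(f,box): print('red',a,c.round(1),pix2z(f,c,.0255).round(4))
for f in(fs,fd):
    m=masks_of(f,'cup')[0]; mk=m['mask']; ys,xs=np.nonzero(mk); b=m['bbox']; print('cup',b)
    # fit: rim/base outline
    best=None
    from scipy.optimize import minimize
    t=np.linspace(0,2*np.pi,60)
    def bb(p):
        P=np.vstack([np.c_[p[0]+r*np.cos(t),p[1]+r*np.sin(t),0*t+z] for r,z in((.04,.058),(.03,0))])
        u=proj(f,P); return np.r_[u.min(0),u.max(0)]
    x0=pix2z(f,[(b[0]+b[2])/2,(b[1]+b[3])/2],.03)[0,:2]
    r=minimize(lambda p:((bb(p)-np.array(b))**2).sum(),x0,method='Nelder-Mead'); print(r.x.round(4),r.fun,bb(r.x).round())
for n in('peg','tin','mug','tape'):
    for f in(fd,fs,fw):
        m=masks_of(f,n)
        if m: b=m[0]['bbox']; print(n,round(m[0]['p'],2),pix2z(f,[(b[0]+b[2])/2,(b[1]+b[3])/2],{'peg':.006,'tin':.018,'mug':.045,'tape':.012}[n]).round(3))
m=masks_of(fd,'handle_top')[0]; print(m['bbox'])
E
```

```text
red 248 [359.7   8.1] [[0.6006 0.1603 0.0255]]
red 285 [302.1  67.8] [[0.5462 0.1055 0.0255]]
red 42 [239.7 186.5] [[0.5444 0.1023 0.0255]]
cup [258.0, 247.0, 298.0, 291.2]
[ 0.4516 -0.2002] 0.40166110834055635 [258. 247. 298. 291.]
cup [279.2, 159.2, 308.9, 188.2]
[ 0.4512 -0.2088] 0.3044627838489403 [279. 159. 309. 189.]
peg 0.63 [[ 0.549 -0.092  0.006]]
peg 0.64 [[ 0.551 -0.096  0.006]]
peg 0.88 [[ 0.553 -0.1    0.006]]
tin 0.74 [[ 0.717 -0.036  0.018]]
tin 0.63 [[ 0.71  -0.032  0.018]]
tin 0.72 [[ 0.717 -0.033  0.018]]
mug 0.63 [[ 0.627 -0.231  0.045]]
mug 0.78 [[ 0.637 -0.217  0.045]]
mug 0.6 [[ 0.599 -0.201  0.045]]
tape 0.96 [[ 0.366 -0.044  0.012]]
tape 0.62 [[ 0.366 -0.054  0.012]]
tape 0.55 [[ 0.362 -0.048  0.012]]
[196.4, 220.3, 256.3, 265.3]
```

Call:
{"api": "carry_out", "payload": {"motion": [[[0.03,0.02,0.015],-0.15,0],[[0.07,0.04,0.03],-0.3,0],[[0.1,0.06,0.045],-0.45,0],[[0.12,0.07,0.06],-0.6,0],[[0.128,0.075,0.06],-0.75,0],[[0.128,0.075,0.06],-0.79,0],[[0.128,0.075,0.06],-0.79,0],[[0.128,0.075,0.06],-0.79,0]]}}

```text
time: 3.2
tool_pos: [0.575, 0.1279, 0.1713]
tool_rot: [0.381, 0.925, -0.0, -0.0]
wrist_force: [-0.3, 0.0, -0.8]
finger_gap: 1.001
finger_force: 0.0
```

```bash
python3 - <<'E'
from h import *
s=observe(); print(s['time'],s['tool_pos'].round(4),R.from_quat(s['tool_rot']).as_matrix().round(3),s['joint_pos'].round(3))
f=grab_frame('wrist'); save(f,'w1'); np.save('w1.npy',f,allow_pickle=True)
for q in ('dock','carrier','handle_top','spent_cell'):
    print(q,[(round(m['p'],2),[int(x) for x in m['bbox']]) for m in masks_of(f,q)][:4])
# cells: red blobs rectangles
im=f['image'].astype(int)
m=((im[...,0]>90)&(im[...,1]<65)&(im[...,2]<65)).astype(np.uint8)
n,_,st,ce=cv2.connectedComponentsWithStats(m)
for i in range(1,n):
    if st[i,4]>60: print(st[i],ce[i].round(1),pix2z(f,ce[i],.0255).round(4))
E
```

```text
3.2 [0.575  0.1279 0.1713] [[-0.71   0.705 -0.   ]
 [ 0.705  0.71  -0.   ]
 [ 0.    -0.    -1.   ]] [ 0.219  0.447  0.143  1.267 -0.     1.001]
dock [(0.56, [175, 103, 384, 229])]
carrier [(0.93, [188, 128, 325, 215])]
handle_top [(0.93, [191, 128, 322, 217]), (0.16, [205, 157, 232, 207])]
spent_cell [(0.74, [284, 140, 307, 191]), (0.66, [67, 192, 116, 222])]
[291 157  18  36 427] [300.  174.9] [[0.5987 0.1608 0.0255]]
[208 159  21  35 457] [217.9 176.1] [[0.5455 0.1054 0.0255]]
```

View pics/w1.png

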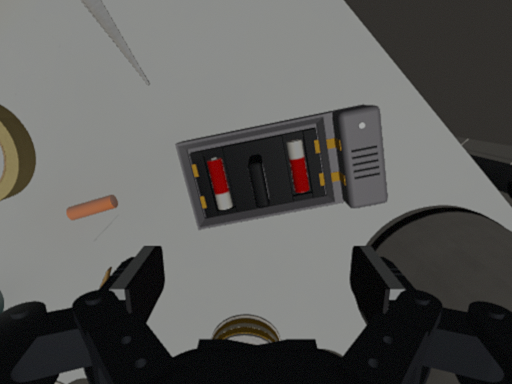

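```bash
python3 - <<'E'
from h import *
f=np.load('w1.npy',allow_pickle=True).item()
im=f['image'].astype(int)
m=(((im[...,0]>75)&(im[...,1]<65)&(im[...,2]<65))|(im.min(2)>125)).astype(np.uint8)
C={}
for n,(l,t,r,b) in dict(spent=(280,134,312,200),wait=(203,150,238,214)).items():
    k=np.zeros_like(m); k[t:b,l:r]=m[t:b,l:r]; nn,lab,st,ce=cv2.connectedComponentsWithStats(k); i=1+np.argmax(st[1:,4])
    pts=np.argwhere(lab==i)[:,::-1]; W=pix2z(f,pts,.0255)[:,:2].astype(np.float32)*1000
    rc=cv2.minAreaRect(W); bx=cv2.boxPoints(rc); C[n]=np.array(rc[0])
    e=max([bx[1]-bx[0],bx[2]-bx[1]],key=np.linalg.norm); print(n,rc,'long dir',np.degrees(np.arctan2(e[1],e[0]))%180,st[i])
d=C['spent']-C['wait']; print(np.hypot(*d),np.degrees(np.arctan2(d[1],d[0])),(C['spent']+C['wait'])/2)
# dock fit: rim outer left corners + head top corners
from scipy.optimize import least_squares
uv=np.array([(178,144),(200,229),(381,107),(386,204)]); L=np.array([(-70,44,20),(-70,-44,20),(112,44,45),(112,-44,45)])/1000
def g(p):
    c,s=np.cos(p[2]),np.sin(p[2]); return (proj(f,np.c_[p[0]+c*L[:,0]-s*L[:,1],p[1]+s*L[:,0]+c*L[:,1],L[:,2]])-uv).ravel()
r=least_squares(g,[.575,.13,.85]); print(r.x,np.degrees(r.x[2]),r.fun.round(1))
big=cv2.resize(f['image'][100:240,165:395,::-1],None,fx=3.4,fy=3.4,interpolation=cv2.INTER_CUBIC); cv2.imwrite('pics/w1c.png',cv2.convertScaleAbs(big,alpha=2))
E
```

```text
spent ((598.7374877929688, 160.685791015625), (13.551912307739258, 33.8206787109375), 56.78989791870117) long dir 146.78986 [290 156  19  37 480]
wait ((545.4830322265625, 105.12712860107422), (13.648992538452148, 32.86702346801758), 56.678131103515625) long dir 146.67816 [207 158  22  37 491]
76.95974276833542 46.213103730689134 [572.11026001 132.90645981]
[0.57226178 0.13168314 0.97822952] 56.0484227524863 [-3.  -0.4 -2.4  1.2  1.1 -1.3  3.8  1.8]
```

View pics/w1c.png

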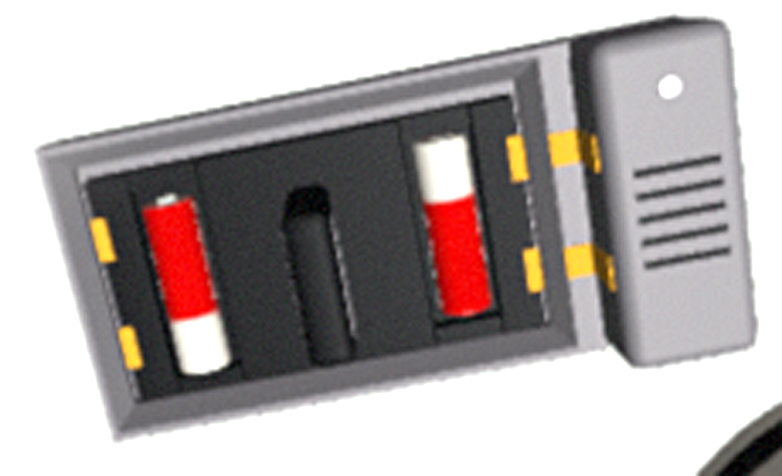

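```bash
cat >> h.py <<'E'
def toolshift(s,target,yaw=None):
    "shift in tool axes to world target, twist to tool-y world yaw"
    M=R.from_quat(s['tool_rot']).as_matrix(); d=M.T@(np.array(target)-s['tool_pos'])
    return d.round(4), None if yaw is None else round(float(np.arctan2(M[1,1],M[0,1])-yaw),4)
E
python3 - <<'E'
from h import *
f=np.load('w1.npy',allow_pickle=True).item()
P=pix2z(f,[(295.3,140.6),(302.4,192.1),(215.9,159.7),(225.3,208.8)],.0245)[:,:2]*1000
a,b=P[0]-P[1],P[2]-P[3]
for v in(a,b): print(np.hypot(*v),np.degrees(np.arctan2(v[1],v[0])))
S=(P[0]+P[1])/2;W=(P[2]+P[3])/2;d=S-W
print(S,W,np.hypot(*d),np.degrees(np.arctan2(d[1],d[0])),(S+W)/2)
print(toolshift(observe(),[S[0]/1000,S[1]/1000,.09],np.radians(56.6)))
E
```

```text
49.47137722275451 145.06779480691307
48.568741148367714 144.00178455630513
[592.68390959 165.17640249] [553.16247371 100.86171597] 75.48723598718679 58.42923556215507 [572.92319165 133.01905923]
(array([0.0139, 0.039 , 0.0816]), -0.1987)
```

Call:
{"api": "carry_out", "payload": {"motion": [[[0.005,0.014,0.03],-0.1,0.67],[[0.01,0.028,0.06],-0.195,0.67],[[0.014,0.039,0.0816],-0.195,0.67],[[0.014,0.039,0.0816],-0.195,0.67],[[0.014,0.039,0.0816],-0.195,0.67],[[0.014,0.039,0.0816],-0.195,0.67],[[0.014,0.039,0.0816],-0.195,0.67]]}}

```text
time: 4.15
tool_pos: [0.5935, 0.1653, 0.0917]
tool_rot: [0.289, 0.957, 0.001, 0.001]
wrist_force: [-0.9, 0.9, -0.1]
finger_gap: 0.332
finger_force: 0.0
```

```bash
python3 - <<'E'
from h import *
s=observe(); print(s['time'],s['tool_pos'].round(4),s['tool_rot'].round(4),s['finger_gap'])
f=grab_frame('wrist'); np.save('w2.npy',f,allow_pickle=True)
cv2.imwrite('pics/w2.png',cv2.convertScaleAbs(cv2.resize(f['image'][60:340,100:420,::-1],None,fx=2.1,fy=2.1),alpha=2.5))
im=f['image'].astype(int)
m=(((im[...,0]>75)&(im[...,1]<65)&(im[...,2]<65))).astype(np.uint8)
n,lab,st,ce=cv2.connectedComponentsWithStats(m)
for i in range(1,n):
    if st[i,4]>100:
        W=pix2z(f,np.argwhere(lab==i)[:,::-1],.0255)[:,:2].astype(np.float32)*1000
        rc=cv2.minAreaRect(W);print(rc,st[i])
print('tcp',proj(f,s['tool_pos']),proj(f,[s['tool_pos'][0],s['tool_pos'][1],.029]))
E
```

```text
4.15 [0.5935 0.1653 0.0917] [2.891e-01 9.573e-01 8.000e-04 1.300e-03] 0.33173674271771214
((545.486328125, 106.06343078613281), (14.971020698547363, 33.26188659667969), 56.41475296020508) [134 175  26  47 942]
((493.29510498046875, 22.509563446044922), (7.454667568206787, 12.385108947753906), 43.63349533081055) [  0 194  12  17 175]
((598.6920166015625, 160.2460174560547), (14.045660972595215, 33.833335876464844), 56.86235809326172) [245 195  21  46 861]
tcp [[257.15252636 251.41624669]] [[256.89195311 210.04726432]]
```

View pics/w2.png

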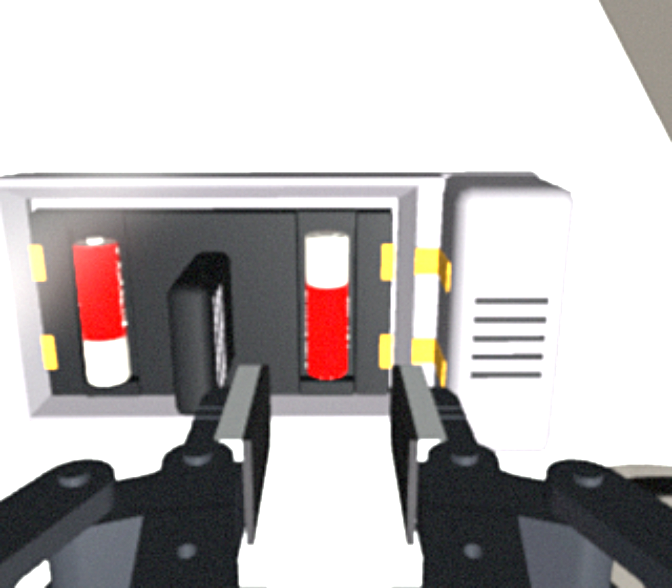

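Call:
{"api": "carry_out", "payload": {"motion": [[[0.0,-0.001,0.03],0,0.67],[[0.0,-0.001,0.05],0,0.67],[[0.0,-0.001,0.06],0,0.67],[[0.0,-0.001,0.066],0,0.67],[[0.0,-0.001,0.07],0,0.67],[[0.0,-0.001,0.07],0,0.67]]}}

```text
time: 4.8
tool_pos: [0.5932, 0.1652, 0.0217]
tool_rot: [0.289, 0.957, 0.001, 0.001]
wrist_force: [-0.3, 0.8, 1.1]
finger_gap: 0.324
finger_force: 0.4
```

Call:
{"api": "carry_out", "payload": {"motion": [[[0,0,0.001],0,0.67],[[0,0,0.001],0,0.8],[[0,0,0.001],0,0.9],[[0,0,0.001],0,1],[[0,0,0.001],0,1],[[0,0,0.001],0,1]]}}

```text
time: 5.4
tool_pos: [0.5932, 0.1649, 0.0206]
tool_rot: [0.289, 0.957, 0.001, 0.001]
wrist_force: [-0.6, -0.3, 6.9]
finger_gap: 0.148
finger_force: 60.8
```

Call:
{"api": "carry_out", "payload": {"motion": [[[0,0,-0.003],0,1],[[0,0,-0.008],0,1],[[0,0,-0.015],0,1],[[0,0,-0.025],0,1],[[0,0,-0.045],0,1],[[0,0,-0.07],0,1],[[0,0,-0.09],0,1]]}}

```text
time: 6.1
tool_pos: [0.5924, 0.1649, 0.1107]
tool_rot: [0.289, 0.957, 0.0, 0.001]
wrist_force: [0.5, 0.4, -0.5]
finger_gap: 0.146
finger_force: 59.6
```

```bash
python3 - <<'E'
from h import *
s=observe(); print(s['tool_pos'].round(4),s['finger_gap'],s['finger_force'])
f=grab_frame('wrist')
cv2.imwrite('pics/w3.png',cv2.convertScaleAbs(f['image'][100:384,60:460,::-1],alpha=2.5))
print(toolshift(s,[.4514,-.2045,.13],np.radians(56.4)))
E
```

```text
[0.5924 0.1649 0.1107] 0.14552655443996057 59.56696808338165
(array([-0.0867, -0.3857, -0.0196]), 0.0006)
```

View pics/w3.png

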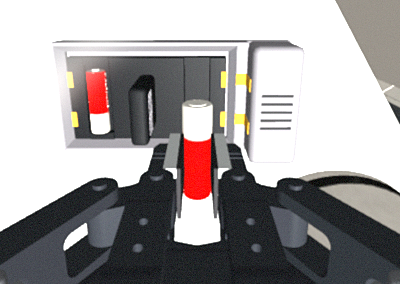

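Call:
{"api": "carry_out", "payload": {"motion": [[[-0.009,-0.038,-0.02],0,1],[[-0.018,-0.08,-0.02],0,1],[[-0.028,-0.125,-0.02],0,1],[[-0.038,-0.17,-0.02],0,1],[[-0.048,-0.215,-0.02],0,1],[[-0.058,-0.26,-0.02],0,1],[[-0.068,-0.305,-0.02],0,1],[[-0.077,-0.345,-0.02],0,1],[[-0.087,-0.386,-0.02],0,1],[[-0.087,-0.386,-0.02],0,1]]}}

```text
time: 7.15
tool_pos: [0.4495, -0.2093, 0.1292]
tool_rot: [0.292, 0.956, -0.001, 0.0]
wrist_force: [-0.1, -0.1, -0.2]
finger_gap: 0.145
finger_force: 59.6
```

```bash
python3 - <<'E'
from h import *
s=observe(); print(s['time'],s['tool_pos'].round(4),s['finger_gap'],s['finger_force'])
f=grab_frame('wrist'); d=grab_frame('side')
cv2.imwrite('pics/w4.png',np.hstack([cv2.convertScaleAbs(f['image'][100:384,60:460,::-1],alpha=2.5),cv2.resize(d['image'][110:252,230:430,::-1],(400,284))]))
im=f['image'].astype(int); m=(im[...,1]>im[...,0]+25)&(im[...,2]>im[...,0]+20)
ys,xs=np.nonzero(m); print('teal',xs.min(),xs.max(),ys.min(),ys.max())
print('cup proj',proj(f,[[.4514,-.2045,.058]]), proj(f,[s['tool_pos'][0],s['tool_pos'][1],.058]))
E
```

```text
7.15 [ 0.4495 -0.2093  0.1292] 0.1447301531326339 59.55171525478363
teal 163 323 144 281
cup proj [[264.33726934 204.81668718]] [[257.25695915 206.24396636]]
```

View pics/w4.png

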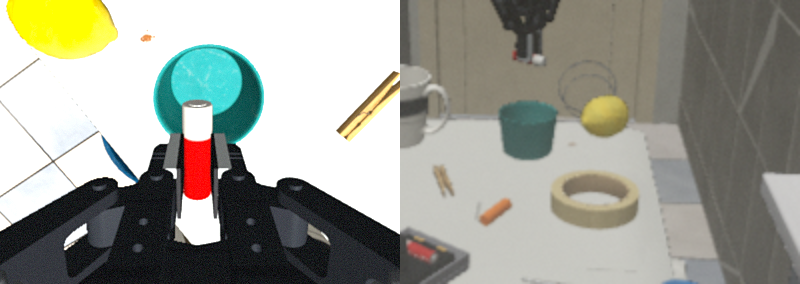

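Call:
{"api": "carry_out", "payload": {"motion": [[[0.005,0.007,0.01],0,1],[[0.005,0.007,0.03],0,1],[[0.005,0.007,0.05],0,1],[[0.005,0.007,0.07],0,1],[[0.005,0.007,0.08],0,1],[[0.005,0.007,0.08],0,1],[[0.005,0.007,0.08],0,0.75],[[0.005,0.007,0.08],0,0.68],[[0.005,0.007,0.08],0,0.68],[[0.005,0.007,0.08],0,0.68]]}}

```text
time: 8.25
tool_pos: [0.4513, -0.1967, 0.0495]
tool_rot: [0.289, 0.957, -0.0, 0.001]
wrist_force: [0.5, -0.3, 1.0]
finger_gap: 0.318
finger_force: 0.0
```

Call:
{"api": "carry_out", "payload": {"motion": [[[0,0,-0.02],0,0.68],[[0,0,-0.06],0,0.68],[[0,0,-0.1],0,0.68],[[0,0,-0.1],0,0.68]]}}

```text
time: 8.65
tool_pos: [0.4546, -0.1983, 0.1548]
tool_rot: [0.289, 0.957, -0.001, 0.006]
wrist_force: [0.9, -0.6, -0.2]
finger_gap: 0.319
finger_force: 0.0
```

```bash
python3 - <<'E'
from h import *
s=observe(); print(s['time'],s['tool_pos'].round(4),s['finger_gap'],s['finger_force'],s['joint_pos'].round(2))
f=grab_frame('wrist'); d=grab_frame('side')
cv2.imwrite('pics/w5.png',np.hstack([cv2.convertScaleAbs(f['image'][100:384,60:460,::-1],alpha=2.5),cv2.resize(d['image'][110:252,230:430,::-1],(400,284))]))
c=np.array([.5729,.1330]); print(toolshift(s,[*c,.12],np.radians(56.4)))
E
```

```text
8.65 [ 0.4546 -0.1983  0.1548] 0.3187720620722727 0.0 [-0.41  0.27 -0.16  1.13  0.    0.17]
(array([0.0852, 0.3414, 0.0345]), 0.0003)
```

View pics/w5.png

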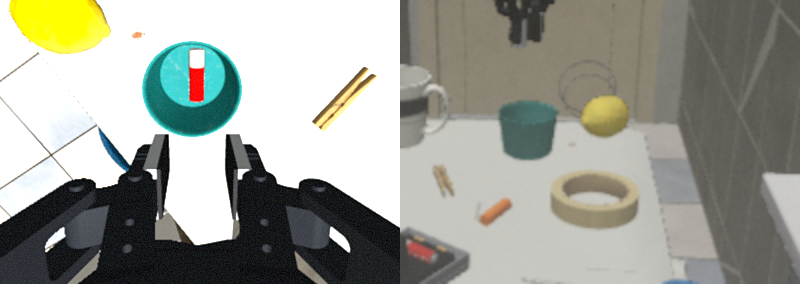

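Call:
{"api": "carry_out", "payload": {"motion": [[[0.01,0.038,0.0],0,0.55],[[0.02,0.08,0.01],0,0.55],[[0.03,0.125,0.02],0,0.55],[[0.042,0.17,0.03],0,0.55],[[0.053,0.215,0.0345],0,0.55],[[0.064,0.26,0.0345],0,0.55],[[0.075,0.3,0.0345],0,0.55],[[0.085,0.3414,0.0345],0,0.55],[[0.085,0.3414,0.0345],0,0.55],[[0.085,0.3414,0.0345],0,0.55]]}}

```text
time: 9.75
tool_pos: [0.5674, 0.1356, 0.1123]
tool_rot: [0.288, 0.958, -0.001, -0.001]
wrist_force: [0.1, -0.1, 0.2]
finger_gap: 0.451
finger_force: 0.0
```

```bash
python3 - <<'E'
from h import *
s=observe(); print(s['time'],s['tool_pos'].round(4),s['finger_gap'])
f=grab_frame('wrist'); np.save('w6.npy',f,allow_pickle=True)
cv2.imwrite('pics/w6.png',cv2.convertScaleAbs(cv2.resize(f['image'][100:340,100:420,::-1],None,fx=2.4,fy=2.4),alpha=2.5))
print(proj(f,[*s['tool_pos'][:2],.062]))
for q in('handle_top','carrier'): print([(m['p'],m['bbox']) for m in masks_of(f,q)])
E
```

```text
9.75 [0.5674 0.1356 0.1123] 0.4507036405003002
[[257.35265041 216.71923609]]
[(0.83, [180.2, 164.8, 334.7, 250.0])]
[(0.8, [179.2, 165.0, 336.6, 251.0])]
```

View pics/w6.png

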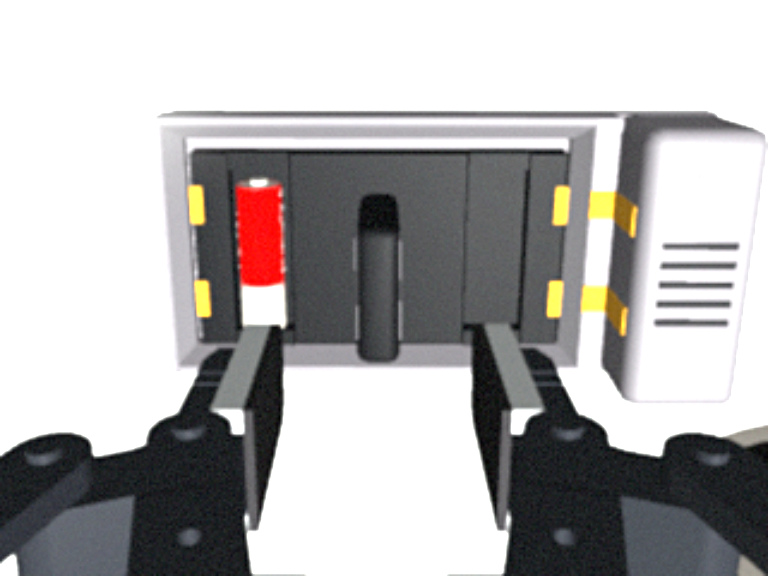

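Call:
{"api": "carry_out", "payload": {"motion": [[[-0.003,0,0.02],0,0.55],[[-0.003,0,0.045],0,0.55],[[-0.003,0,0.065],0,0.55],[[-0.003,0,0.076],0,0.55],[[-0.003,0,0.076],0,0.55],[[-0.003,0,0.076],0,0.55]]}}

```text
time: 10.5
tool_pos: [0.5715, 0.1328, 0.0388]
tool_rot: [0.289, 0.957, 0.0, 0.0]
wrist_force: [-0.3, 0.0, 0.1]
finger_gap: 0.455
finger_force: 0.0
```

Call:
{"api": "carry_out", "payload": {"motion": [[[0,0,0.004],0,0.55],[[0,0,0.004],0,0.7],[[0,0,0.004],0,0.85],[[0,0,0.004],0,1],[[0,0,0.004],0,1],[[0,0,0.004],0,1],[[0,0,0.004],0,1]]}}

```text
time: 11.2
tool_pos: [0.5717, 0.1336, 0.0349]
tool_rot: [0.289, 0.957, 0.0, 0.001]
wrist_force: [0.1, 0.7, 5.1]
finger_gap: 0.127
finger_force: 60.4
```

Call:
{"api": "carry_out", "payload": {"motion": [[[0,0,-0.004],0,1],[[0,0,-0.01],0,1],[[0,0,-0.018],0,1],[[0,0,-0.027],0,1],[[0,0,-0.036],0,1],[[0,0,-0.045],0,1],[[0,0,-0.054],0,1],[[0,0,-0.06],0,1],[[0,0,-0.06],0,1],[[0,0,-0.06],0,1]]}}

```text
time: 12.2
tool_pos: [0.5711, 0.1334, 0.0943]
tool_rot: [0.289, 0.957, 0.0, 0.0]
wrist_force: [-0.3, -0.6, -1.5]
finger_gap: 0.127
finger_force: 59.5
```

```bash
python3 - <<'E'
from h import *
s=observe(); print(s['time'],s['tool_pos'].round(4),s['finger_gap'],s['finger_force'],s['joint_pos'].round(3))
f=grab_frame('wrist'); np.save('w7.npy',f,allow_pickle=True);d=grab_frame('side')
cv2.imwrite('pics/w7.png',np.hstack([cv2.convertScaleAbs(f['image'][100:384,60:460,::-1],alpha=2.5),cv2.resize(d['image'][160:302,120:320,::-1],(400,284))]))
E
```

```text
12.2 [0.5711 0.1334 0.0943] 0.12729188075973727 59.5101124048233 [ 0.229  0.499  0.016  1.088 -0.     0.815]
```

View pics/w7.png

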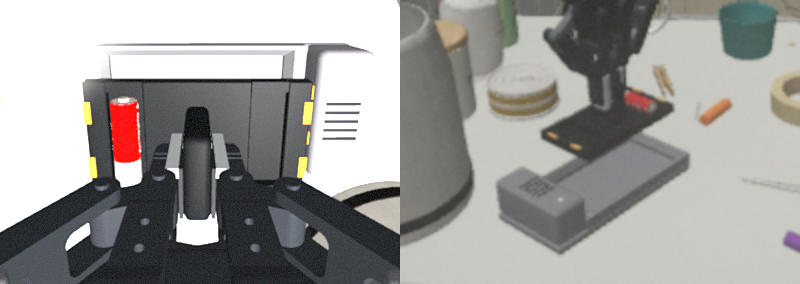

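```bash
python3 - <<'E'
from h import *
f=np.load('w1.npy',allow_pickle=True).item(); s=observe()
for z in(0,.08,.15,.22):
    P=pix2z(f,[(361,260),(375,230),(400,212),(440,206)],z)[:,:2]; print(z,P.round(3).tolist(),np.linalg.norm(P-s['tool_pos'][:2],axis=1).round(3))
E
```

```text
0 [[0.723, 0.142], [0.706, 0.176], [0.709, 0.207], [0.733, 0.241]] [0.153 0.142 0.157 0.195]
0.08 [[0.673, 0.151], [0.66, 0.176], [0.662, 0.2], [0.68, 0.225]] [0.104 0.099 0.113 0.142]
0.15 [[0.628, 0.159], [0.619, 0.177], [0.621, 0.193], [0.633, 0.211]] [0.063 0.065 0.078 0.1  ]
0.22 [[0.584, 0.167], [0.579, 0.177], [0.58, 0.186], [0.587, 0.197]] [0.036 0.044 0.054 0.065]
```

Call:
{"api": "carry_out", "payload": {"motion": [[[0,0,0],-0.1,1],[[0,0,0],-0.24,1],[[0,0,0],-0.38,1],[[0,0,0],-0.52,1],[[0,0,0],-0.66,1],[[0,0,0],-0.8,1],[[0,0,0],-0.94,1],[[0,0,0],-1.08,1],[[0,0,0],-1.22,1],[[0,0,0],-1.36,1]]}}

```text
time: 13.3
tool_pos: [0.5707, 0.1333, 0.0935]
tool_rot: [-0.38, 0.925, 0.0, -0.001]
wrist_force: [0.7, -0.4, -1.3]
finger_gap: 0.128
finger_force: 59.5
```

Call:
{"api": "carry_out", "payload": {"motion": [[[0,0,0],-0.14,1],[[0,0,0],-0.28,1],[[0,0,0],-0.42,1],[[0,0,0],-0.56,1],[[0,0,0],-0.7,1],[[0,0,0],-0.84,1],[[0,0,0],-0.98,1],[[0,0,0],-1.12,1],[[0,0,0],-1.26,1],[[0,0,0],-1.4,1]]}}

```text
time: 14.3
tool_pos: [0.5707, 0.1333, 0.0935]
tool_rot: [0.887, -0.463, -0.001, 0.0]
wrist_force: [0.4, -0.3, -1.8]
finger_gap: 0.127
finger_force: 59.5
```

Call:
{"api": "carry_out", "payload": {"motion": [[[0,0,0],-0.14,1],[[0,0,0],-0.28,1],[[0,0,0],-0.36,1],[[0,0,0],-0.3816,1],[[0,0,0],-0.3816,1],[[0,0,0],-0.3816,1]]}}

```text
time: 14.9
tool_pos: [0.571, 0.1334, 0.094]
tool_rot: [0.957, -0.289, -0.0, 0.0]
wrist_force: [0.2, 0.3, -1.7]
finger_gap: 0.13
finger_force: 59.5
```

```bash
python3 - <<'E'
from h import *
s=observe(); print(s['time'],s['tool_pos'].round(4),s['tool_rot'].round(4),s['finger_gap'],s['finger_force'],s['joint_pos'].round(3),s['wrist_force'])
M=R.from_quat(s['tool_rot']).as_matrix(); print(np.degrees(np.arctan2(M[1,1],M[0,1])))
f=grab_frame('wrist'); np.save('w8.npy',f,allow_pickle=True);d=grab_frame('side')
cv2.imwrite('pics/w8.png',np.hstack([cv2.convertScaleAbs(f['image'][100:384,60:460,::-1],alpha=2.5),cv2.resize(d['image'][160:302,120:320,::-1],(400,284))]))
print(toolshift(s,[.5717,.1336,.0349]))
E
```

```text
14.9 [0.571  0.1334 0.094 ] [ 9.572e-01 -2.893e-01 -2.000e-04  1.000e-04] 0.13032057827726715 59.50521469116211 [ 0.229  0.5    0.016  1.088  0.    -2.325] [ 0.17238388  0.34819792 -1.72563137]
-123.63014005475273
(array([ 0.0005, -0.0006,  0.0591]), None)
```

View pics/w8.png

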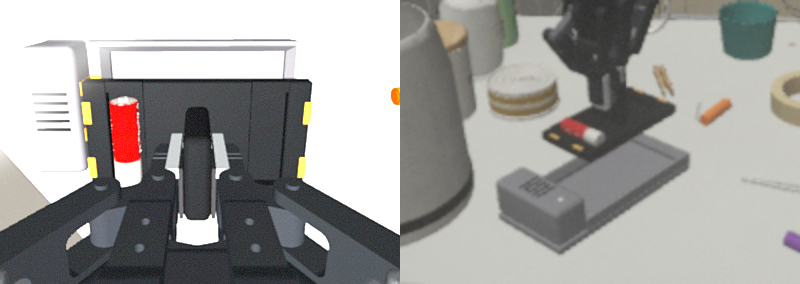

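```bash
python3 - <<'E'
from h import *
s=observe(); tp=s['tool_pos']
for n,rot in(('w7',[.289,.957,0,0]),('w8',s['tool_rot'])):
    f=np.load(n+'.npy',allow_pickle=True).item(); M=R.from_quat(rot).as_matrix()
    g=cv2.GaussianBlur(f['image'],(3,3),0).astype(float).mean(2)
    tl=lambda uv,z:((pix2z(f,uv,z)-[.5711,.1334,0])@M)[:,:2]*1000
    # row profile averaged over columns of mid carrier
    for c0,c1 in((205,225),(280,300)):
        p=g[130:200,c0:c1].mean(1); print(n,c0,p.round().astype(int).tolist())
    for r in(145,190):
        p=g[r-2:r+3,130:400].mean(0); e=np.abs(np.diff(p)); k=[(130+i,int(p[i+1]-p[i])) for i in range(1,len(e)-1) if e[i]>8 and e[i]>=e[i-1] and e[i]>=e[i+1]]; print(r,k)
    for r in(140,144,148,152,176,180): print(r,tl([(257,r)],.02).round(1),tl([(257,r)],.0794).round(1))
E
```

```text
w7 205 [175, 175, 175, 175, 175, 175, 175, 175, 175, 176, 177, 173, 142, 88, 58, 69, 96, 115, 117, 107, 95, 86, 84, 84, 89, 104, 118, 122, 122, 122, 122, 121, 121, 121, 121, 122, 121, 121, 121, 121, 121, 121, 121, 121, 121, 122, 121, 108, 74, 33, 13, 13, 22, 32, 37, 37, 37, 37, 37, 36, 36, 36, 36, 36, 36, 36, 35, 35, 35, 36]
w7 280 [176, 177, 176, 176, 176, 176, 177, 177, 177, 177, 179, 173, 137, 78, 53, 71, 101, 118, 116, 104, 92, 85, 84, 84, 89, 106, 121, 125, 124, 124, 124, 124, 124, 124, 124, 124, 124, 124, 124, 124, 124, 124, 124, 124, 124, 125, 123, 110, 76, 35, 14, 14, 25, 39, 47, 48, 47, 47, 47, 47, 47, 47, 47, 46, 46, 46, 46, 46, 46, 46]
145 [(154, -11), (367, -15)]
190 [(142, -43), (309, -8), (312, 8), (371, 24), (373, -16), (376, 11)]
140 [[46.6 -0.2]] [[53.3 -0.2]]
144 [[43.9 -0.2]] [[51.3 -0.2]]
148 [[41.2 -0.2]] [[49.3 -0.2]]
152 [[38.4 -0.1]] [[47.3 -0.2]]
176 [[21.5 -0.1]] [[35.  -0.1]]
180 [[18.6 -0.1]] [[32.9 -0.1]]
w8 205 [181, 181, 181, 181, 181, 181, 183, 178, 149, 101, 76, 91, 118, 128, 117, 100, 84, 71, 67, 67, 73, 94, 116, 125, 126, 125, 125, 125, 125, 125, 125, 125, 125, 125, 125, 125, 125, 125, 125, 124, 124, 125, 125, 124, 125, 125, 124, 111, 77, 35, 15, 16, 24, 31, 34, 35, 35, 35, 35, 35, 35, 34, 34, 34, 34, 34, 34, 34, 34, 34]
w8 280 [181, 181, 181, 181, 181, 181, 182, 178, 147, 95, 71, 91, 118, 125, 113, 96, 79, 69, 66, 65, 75, 98, 119, 125, 124, 123, 124, 124, 124, 124, 124, 124, 124, 123, 124, 124, 123, 123, 123, 123, 123, 123, 123, 123, 123, 124, 123, 110, 75, 35, 15, 17, 24, 29, 32, 32, 32, 32, 32, 32, 32, 32, 32, 32, 32, 32, 31, 31, 31, 31]
145 [(145, 23), (359, 24)]
190 [(136, -8), (139, 18), (141, -25), (371, 65)]
140 [[45.7  0.6]] [[52.3  0.5]]
144 [[43.   0.6]] [[50.3  0.5]]
148 [[40.3  0.6]] [[48.4  0.5]]
152 [[37.5  0.6]] [[46.4  0.5]]
176 [[20.6  0.6]] [[34.1  0.5]]
180 [[17.7  0.6]] [[32.   0.5]]
```

Call:
{"api": "carry_out", "payload": {"motion": [[[0.0018,0,0.008],0,1],[[0.0018,0,0.02],0,1],[[0.0018,0,0.032],0,1],[[0.0018,0,0.042],0,1],[[0.0018,0,0.047],0,1],[[0.0018,0,0.05],0,1],[[0.0018,0,0.053],0,1],[[0.0018,0,0.053],0,1]]}}

```text
time: 15.8
tool_pos: [0.5727, 0.1324, 0.041]
tool_rot: [0.957, -0.289, -0.0, 0.0]
wrist_force: [0.1, 0.4, -1.1]
finger_gap: 0.13
finger_force: 59.5
```

Call:
{"api": "carry_out", "payload": {"motion": [[[0,0,0.002],0,1],[[0,0,0.004],0,1],[[0,0,0.0055],0,1],[[0,0,0.0065],0,1],[[0,0,0.0065],0,1],[[0,0,0.0065],0,1]]}}

```text
time: 16.4
tool_pos: [0.5727, 0.1324, 0.035]
tool_rot: [0.957, -0.289, 0.0, -0.0]
wrist_force: [-0.6, -0.4, 0.7]
finger_gap: 0.133
finger_force: 59.9
```

Call:
{"api": "carry_out", "payload": {"motion": [[[0,0,0.0065],0,0.9],[[0,0,0.0],0,0.75],[[0,0,0.0],0,0.55],[[0,0,0.0],0,0.55],[[0,0,0.0],0,0.55]]}}

```text
time: 16.9
tool_pos: [0.5723, 0.1324, 0.0339]
tool_rot: [0.957, -0.289, -0.0, 0.0]
wrist_force: [0.8, -0.6, 0.1]
finger_gap: 0.45
finger_force: 0.0
```

Call:
{"api": "carry_out", "payload": {"motion": [[[0,0,-0.01],0,0.55],[[0,0,-0.03],0,0.55],[[0,0,-0.06],0,0.55],[[0,0,-0.09],0,0.55],[[0,0,-0.12],0,0.55],[[0,0,-0.12],0,0.55]]}}

```text
time: 17.5
tool_pos: [0.5758, 0.1331, 0.1601]
tool_rot: [0.957, -0.289, 0.004, -0.002]
wrist_force: [0.7, 0.1, 0.4]
finger_gap: 0.451
finger_force: 0.0
```

```bash
python3 - <<'E'
from h import *
s=observe(); print(s['time'],s['tool_pos'].round(4),s['wrist_force'])
f=grab_frame('wrist'); save(f,'w9'); M=R.from_quat(s['tool_rot']).as_matrix()
tl=lambda uv,z:((pix2z(f,uv,z)-[*s['tool_pos'][:2],0])@M)[:,:2]*1000
im=f['image'].astype(int)
m=(((im[...,0]>75)&(im[...,1]<65)&(im[...,2]<65))).astype(np.uint8)
n,lab,st,ce=cv2.connectedComponentsWithStats(m)
for i in range(1,n):
    if st[i,4]>80: print('red',st[i],cv2.minAreaRect(pix2z(f,np.argwhere(lab==i)[:,::-1],.0255)[:,:2].astype(np.float32)*1000),tl([ce[i]],.0255))
for q in('carrier','dock','handle_top'): print(q,[(round(k['p'],2),k['bbox']) for k in masks_of(f,q)][:2])
# carrier dark region vs dock: pixel extents of dark deck through its middle, both axes
g=cv2.GaussianBlur(f['image'],(3,3),0).astype(float).mean(2)
for r in(165,185,205): print(r,g[r-1:r+2,150:370:4].mean(0).round().astype(int).tolist())
for c in(225,285): print(c,g[120:250:3,c-4:c+5].mean(1).round().astype(int).tolist())
d=grab_frame('side')
for q in('carrier','cup','mug','tin','tape','peg'): print(q,[(round(k['p'],2),k['bbox']) for k in masks_of(d,q)][:2])
E
```

```text
17.5 [0.5758 0.1331 0.1601] [0.69401849 0.13970509 0.3755189 ]
red [211 163  17  36 541] ((597.9315185546875, 160.4599151611328), (14.110849380493164, 32.60650634765625), 57.003658294677734) [[  3.60308591 -35.29744451]]
carrier [(0.65, [193.8, 151.8, 326.9, 222.5])]
dock [(0.71, [127.2, 139.0, 337.4, 242.2])]
handle_top [(0.91, [196.0, 152.0, 322.9, 222.1])]
165 [110, 109, 108, 108, 95, 60, 42, 75, 105, 86, 58, 79, 79, 30, 30, 32, 57, 64, 53, 48, 27, 29, 29, 30, 29, 29, 28, 25, 25, 27, 28, 27, 28, 27, 26, 26, 26, 25, 25, 24, 25, 23, 25, 50, 99, 75, 75, 125, 154, 153, 153, 153, 153, 153, 153]
185 [69, 67, 65, 68, 102, 72, 33, 42, 105, 103, 57, 55, 28, 27, 27, 22, 50, 51, 48, 54, 25, 27, 27, 27, 27, 26, 25, 28, 25, 17, 28, 25, 25, 25, 25, 22, 24, 23, 24, 23, 20, 24, 24, 22, 74, 76, 83, 150, 153, 153, 153, 153, 152, 152, 152]
205 [58, 57, 56, 58, 100, 85, 54, 35, 100, 107, 62, 57, 107, 31, 25, 15, 149, 157, 147, 93, 22, 24, 25, 25, 25, 24, 25, 24, 23, 15, 29, 24, 23, 24, 23, 20, 23, 22, 22, 22, 17, 22, 20, 107, 72, 76, 98, 154, 153, 153, 152, 153, 153, 152, 152]
225 [155, 155, 155, 155, 155, 152, 76, 88, 52, 101, 79, 27, 29, 29, 45, 44, 35, 39, 42, 37, 43, 41, 42, 38, 45, 38, 57, 99, 100, 101, 102, 99, 36, 26, 79, 81, 95, 151, 154, 154, 154, 154, 154, 154]
285 [154, 155, 154, 154, 155, 151, 77, 87, 52, 100, 77, 23, 28, 27, 27, 26, 26, 27, 25, 26, 26, 25, 25, 25, 25, 24, 24, 24, 23, 23, 23, 22, 22, 28, 80, 81, 92, 149, 154, 153, 154, 154, 154, 154]
carrier [(0.74, [196.7, 223.7, 256.9, 263.1])]
cup [(0.71, [285.2, 159.0, 307.7, 187.5])]
mug []
tin [(0.59, [163.7, 189.1, 198.0, 220.2])]
tape [(0.7, [307.1, 195.6, 349.1, 223.6])]
peg []
```

Call:
{"api": "carry_out", "payload": {"motion": [[[0,0,0],0,0.55],[[0,0,0],0,0.55],[[0,0,0],0,0.55]]}}

```text
time: 18.35
tool_pos: [0.5727, 0.1324, 0.1547]
tool_rot: [0.957, -0.289, 0.0, -0.0]
wrist_force: [0.1, 0.3, -0.0]
finger_gap: 0.445
finger_force: 0.0
```

```bash
python3 -c "
from plant import hand_in
print(hand_in())"
```

```text
the job is handed in; nothing more can be done
None
```

The worn-out battery is in the upright cup, the carrier is turned half way round and seated back in the dock with the waiting battery at the contacts, and the job was handed in at 18.35 s with the gripper clear; no verdict came back.

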